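# Pop the battery hatch of the pressure calibrator

## Robot

A 6-joint arm with a two-finger parallel gripper is mounted at the origin on the work surface. World frame = base frame: x ahead of the robot, y to its left, z up, the work surface at z = 0. Lengths are in mm, angles in rad, forces in N, time in s.
With the tool pointing down it reaches from about 325 to 900 mm from the base axis. Payload 3.5 kg.
Tool frame: the origin (TCP) lies on the centre line of the jaws, within the pads' length; the fingertips stand manip.tcp_to_tips ahead of it and the grasp point (between the pads) lies 8 mm behind it (manip.tcp_to_tips is the distance from the TCP to the fingertips, in mm); z points along the fingers, y is the direction in which the jaws open and shut (so a half turn about z gives the same grasp; the last joint's range is limited). The gripper opens to 85 mm and grips with 20 to 120 N. Pads are 22 mm wide; open, the fingers measure 114 mm over their backs; the gripper's body (76 mm by 85 mm) begins 54 mm behind the grasp point. The pads swing forward as they close: fully open they stand 13 mm farther back than shut.
Start: joints at [-1.305, 0.276, -0.026, 1.268, 0, 1.467], TCP at [225.298, -582.977, 242.313] pointing down, gripper open.
Joint ranges: [-3.12, 3.12], [-0.85, 1.88], [-1.08, 1.24], [-1.95, 2.15], [-1.57, 1.53], [-3.14, 3.14]. Speed limits (rad/s): [2.57, 2.57, 3.14, 3.14, 3.14, 3.14].

## Interface

Orientations are given as a rotation vector (axis times angle).
In Python, from cell import manip gives the robot as it stands.
- The arm moves only by the tool arm_command, never from a script. Its argument "moves" is a list of rows, each a list of 2 entries, a list of its own where there are three numbers: the shift along the tool's x, y, z in cm, then the turn, a rotation vector about the tool's x, y, z in degrees. In form: [[[dx, dy, dz], [wx, wy, wz]], ...]. A call has 1 to 5 rows; each row shifts and turns the pose as measured when the row begins, along the tool's axes as they then stand; what a row does not reach is not made up. A row lasts 1/10 s, in which the tool goes at most 50 mm and 8.59 degrees, less where a joint would pass 70% of its speed; a pose out of reach is approached as far as the arm can. A call is refused whole if a number of a shift passes 5 or a number of a turn 8.59, either way. A call with a gripper value outside its range is refused whole. "jaw" is the opening in per cent of the stroke, from 0 (shut) to 100 (fully open), set as the call begins (left out, the last holds). The fingers move at their own pace and stop on an object; the grip force is fixed at half the most. Time passes only in rows, so rows that do not move let the fingers close. It gives the time, the measured TCP pose, the force and the opening at its end, in the units of the state.
- manip.get_obs(): the state, without advancing time (a new reading comes with each control period).
- manip.snapshot(name): name is "scene" or "top"; returns the picture (420x560x3 uint8, red, green, blue); there is no depth.
- manip.get_calibration(name): a dict with "intrinsics" (3x3 intrinsics, pixels), "cam_to_world" (4x4, takes a point from camera to world coordinates). Camera axes: x right, y up, looking along -z (the intrinsics and any distortion apply to the point x, -y, -z); pixel columns grow to the right and rows downward; lengths in mm; the calibration is good to about 2 mm. A picture is of the moment at which its call begins. get_calibration takes no time and is no camera call.
- manip.job_done(): hands the job in, once; it reports no verdict.
Trained networks look in the newest picture that a camera, given by its name, has taken for a name from the list of things; names that differ only in an ending like _2 or _b are one class to them, and where a whole thing is asked for, a point or a joint stands for the part that bears it (a point fixed in the world has none). Each returns a list of dicts, best first, with "score" (0 to 1); they miss things now and then, are a little off and sometimes report something else, mostly with a low value. They report only what shows in the picture. A call takes as long as a camera call.
- manip.cut_out(camera, target): "mask" (420x560 bool, what is visible of it) and "location" ([column, row] in pixels, amid what is visible of it).
- manip.place_of(camera, target): "location" ([column, row] in pixels: a listed point, or the origin of a listed thing).
The state is a dict: "t": time; "q": joint angles; "joint_velocities": joint speeds; "effort": joint torques, N m; "eef_pos": TCP position; "tcp_rot": TCP orientation; "wrist_force": force on the tool from outside, world axes, zero at the start; "wrist_torque": the same for the moment, N m; "grip_width": opening from 0.0 (shut) to 1.0 (fully open).
Only numpy, scipy, OpenCV 4.12 (cv2) and the standard library are available. Lean on these libraries where they do the work, as an engineer would, in place of code of your own. Each camera call takes 0.05 s, during which the arm holds its last target.

## Task

The calibrator on the bench needs its cells checked: with closed fingertips press once on the rubber pad of its wide battery hatch, without forcing it, until the push-push latch lets go, then back off so that the hatch springs fully open. Stay clear of it for three seconds to confirm that it stays open. Do not push the hatch down again, pick nothing up, and leave the small fuse hatch on the power supply shut and the loose things where they are.

Things in the scene. Friction and masses are not known exactly. Their poses are not given: they have to be found in the camera images.
- calibrator: White bench pressure calibrator, fixed, 170 (x) x 200 (y) x 70 mm high, stands left or right, yaw within 0.45. Origin: centre of its underside, z up; two brass ports on its front (its -x). On its flat top: a bare-aluminium battery hatch flush with the deck, x -37 to +47, y -85 to +15 mm, and beside it (+y) a dark display and a keypad at deck height.
- battery_hatch (a joint): Hinge of the wide battery hatch (84 mm from hinge to free edge, 100 mm wide). The hinge is its edge at the calibrator's +x; the free edge, towards the calibrator's front, rises. 0 = latched flush, negative = pressed in (stop -0.12 rad), 1.25 = fully open at its stop, where a spring keeps it. Pushing it all the way down again (about 8 N) latches it shut.
- battery_hatch_pad (a point): Where to press: origin at the centre of the top face of the round black rubber pad (28 mm diameter, 1.5 mm high) on the battery hatch, 62 mm from the hinge, 22 mm from the free edge, 71.5 mm above the bench while shut. The latch lets go when pressed in 4 to 5 mm here (about 5 N); end stop at 7.5 mm. When the finger backs off, the hatch follows it with up to 5 N and swings open in half a second.
- battery_hatch_edge (a point): Middle of the upper free edge of the battery hatch; 70 mm above the bench when shut, about 150 mm when fully open.
- supply: White bench power supply, fixed to the bench, 170 x 160 x 85 mm high, red digits on its front (its own -x). Origin at the centre of its underside. Its top carries vent slots and the small fuse hatch.
- fuse_hatch (a joint): Hinge of the small fuse hatch (62 x 52 mm, bare aluminium with a like rubber pad, a like latch) on top of the power supply. 0 = latched flush, negative = pressed, positive = open. Leave alone.
- weight_large: Loose steel weight with a knob, 46 mm diameter, 50 mm high; origin at its underside. Bystander between the instruments.
- weight_small: Loose steel weight with a knob, 32 mm diameter, 36 mm high; origin at its underside. Bystander between the instruments.
- coupling: Loose brass coupling, 30 mm diameter, 30 mm high; origin at its underside. Bystander between the instruments.
- adapter: Loose brass adapter, 22 mm diameter, 24 mm high, standing on the calibrator's deck near its front +y corner; origin at its underside. Bystander.
- pocket_gauge: Loose dial gauge lying on its back, 68 mm diameter, 26 mm high, with a brass stem to its -x; origin at its underside. Bystander on the left.
- wrench: Loose steel wrench, 170 mm long, lying flat on the right. Bystander.
- spacer: Loose steel ring, 60 mm diameter, 14 mm high, on the right; origin at its underside. Bystander.

How it is judged:
By the outcome, as a careful person would: the job done as asked, in the order asked, and still so for the second after the job is handed in, with the robot touching nothing.
It also fails if it takes over 38 s, if anything falls off the work surface, if the arm or the gripper's body presses on something with over 40 N, if the wrist force passes 120 N, or if a joint passes its speed limit or range.

## Working session

There is one attempt and no reset: what is moved stays moved. The work goes in short steps, Python scripts to look and compute and a tool call to move; the robot and the scene stay as the last step left them, time stands still between calls to the robot, and variables do not carry over. Pictures are saved under pics/ and viewed, and the job is handed in when it is done.

Besides the shell and the picture viewer there is one more tool, called after "Request:" in YAML: its name, and indented under it one key for each argument. arm_command: Moves the arm, as the interface text tells. Its arguments: {"type":"object","properties":{"moves":{"type":"array"},"jaw":{"type":"number"}},"required":["moves"]}

```bash
ls; mkdir -p pics; cat > h.py <<'E'
import numpy as np, cv2
from cell import manip
def save(img,name): cv2.imwrite('pics/'+name, cv2.cvtColor(img,cv2.COLOR_RGB2BGR))
def ray(cam,px):
    c=manip.get_calibration(cam); K=np.array(c['intrinsics']); T=np.array(c['cam_to_world'])
    d=np.linalg.inv(K)@np.array([px[0],px[1],1.0]); d=np.array([d[0],-d[1],-d[2]])
    return T[:3,3], T[:3,:3]@d
def at_z(cam,px,z):
    o,d=ray(cam,px); return o+d*(z-o[2])/d[2]
def proj(cam,p):
    c=manip.get_calibration(cam); K=np.array(c['intrinsics']); T=np.array(c['cam_to_world'])
    q=T[:3,:3].T@(np.array(p)-T[:3,3]); q=np.array([q[0],-q[1],-q[2]]); u=K@q; return u[:2]/u[2]
E
python3 - <<'E'
from h import *
np.set_printoptions(precision=2,suppress=True)
print(manip.tcp_to_tips)
for c in ['top','scene']:
    save(manip.snapshot(c),c+'0.png'); cal=manip.get_calibration(c); print({k:(np.array(v) if not isinstance(v,str) else v) for k,v in cal.items()})
for c in ['top','scene']:
    for n in ['battery_hatch_pad','battery_hatch_edge','calibrator','supply']:
        for r in manip.place_of(c,n)[:3]: print(c,n,r['score'],np.array(r['location']), at_z(c,r['location'],{'battery_hatch_pad':71.5,'battery_hatch_edge':70}.get(n,0)))
print(manip.get_obs())
E
```

```text
pics
11.0
{'intrinsics': array([[466.12,   0.  , 282.03],
       [  0.  , 466.12, 206.48],
       [  0.  ,   0.  ,   1.  ]]), 'cam_to_world': array([[   0.02,    1.  ,   -0.09,  411.  ],
       [  -1.  ,    0.02,   -0.02,   -5.18],
       [  -0.02,    0.09,    1.  , 1483.21],
       [   0.  ,    0.  ,    0.  ,    1.  ]])}
{'intrinsics': array([[475.37,   0.  , 284.9 ],
       [  0.  , 475.37, 212.19],
       [  0.  ,   0.  ,   1.  ]]), 'cam_to_world': array([[   0.02,   -0.56,    0.83, 1529.25],
       [   1.  ,    0.02,   -0.01,  -22.94],
       [  -0.01,    0.83,    0.56,  737.86],
       [   0.  ,    0.  ,    0.  ,    1.  ]])}
top battery_hatch_pad 0.88 [232.9 186.3] [596.05 175.51  71.5 ]
top battery_hatch_edge 0.8 [229.3 190.9] [581.9  186.36  70.  ]
top calibrator 0.76 [222.1 183.9] [612.69 219.69   0.  ]
top supply 0.67 [365.7 192.7] [ 591.1  -240.77    0.  ]
scene battery_hatch_pad 0.93 [360.1 224.7] [602.53 170.34  71.5 ]
scene battery_hatch_edge 0.71 [360.5 218.3] [573.56 175.89  70.  ]
scene battery_hatch_edge 0.33 [360.5 227.4] [611.53 170.03  70.  ]
scene calibrator 0.56 [377.2 248.9] [607.55 217.53   0.  ]
scene supply 0.73 [192.6 249.7] [ 593.26 -241.58    0.  ]
{'t': 0.5, 'q': array([-1.31,  0.28, -0.03,  1.27,  0.  ,  1.47]), 'joint_velocities': array([ 0., -0.,  0.,  0.,  0.,  0.]), 'effort': array([ -0.  , -44.5 ,  29.52,   0.  ,  -0.  ,   0.  ]), 'eef_pos': array([ 225.29, -582.98,  242.27]), 'tcp_rot': array([-3.09, -0.58, -0.  ]), 'wrist_force': array([0.56, 0.66, 0.23]), 'wrist_torque': array([-0.01,  0.01, -0.03]), 'grip_width': 0.9988107705085858}
```

View pics/top0.png

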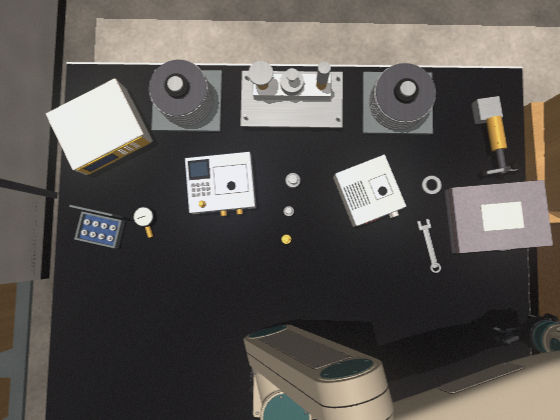

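View pics/scene0.png

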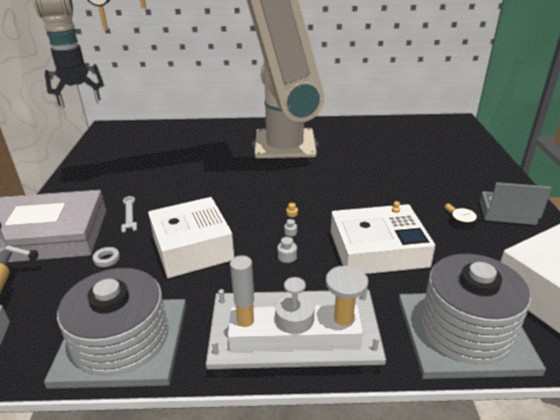

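```bash
python3 - <<'E'
from h import *
a=cv2.imread('pics/top0.png')[125:245,165:295]; b=cv2.imread('pics/scene0.png')[165:305,300:460]
cv2.imwrite('pics/z.png',np.hstack([cv2.resize(a,(390,360),interpolation=2),cv2.resize(b,(410,360),interpolation=2)]))
E
```

```text
(no output)
```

View pics/z.png

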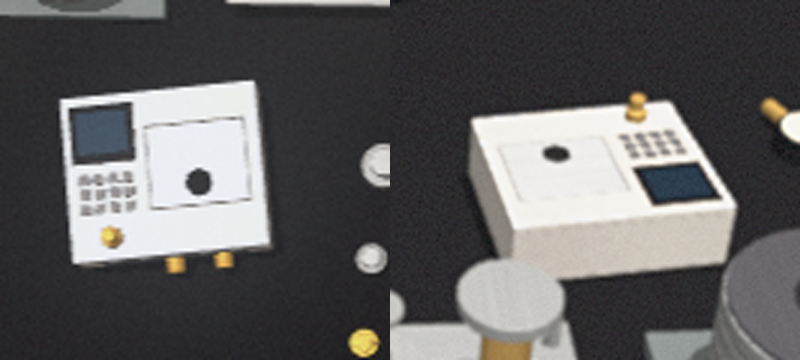

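The calibrator is on the left: its pad is at about (231,185) in top and (364,224) in scene. The adapter is near the keypad, at (202,204) in top. The network's scene pixel for the pad (360) looks a few pixels off, so I'll measure the dark blob directly.

```bash
python3 - <<'E'
from h import *
np.set_printoptions(precision=2,suppress=True)
P={}
for c,(x0,y0,x1,y1) in {'top':(222,176,241,195),'scene':(350,215,380,234)}.items():
    g=cv2.cvtColor(cv2.imread(f'pics/{c}0.png'),cv2.COLOR_BGR2GRAY).astype(float)[y0:y1,x0:x1]
    w=np.clip(np.median(g)-30-g,0,None); w[w<30]=0
    yy,xx=np.mgrid[y0:y1,x0:x1]
    px=((w*xx).sum()/w.sum(),(w*yy).sum()/w.sum()); P[c]=px
    print(c,px,at_z(c,px,71.5), (w>0).sum())
o1,d1=ray('top',P['top']);o2,d2=ray('scene',P['scene'])
A=np.c_[d1,-d2]; s=np.linalg.lstsq(A,o2-o1,rcond=None)[0]; p,q=o1+s[0]*d1,o2+s[1]*d2; print('tri',(p+q)/2,np.linalg.norm(p-q))
# deck corners top (from crop/3+offset)
cs=[(62,100),(253,82),(271,247),(75,264)]
W=[at_z('top',(u/3+165,v/3+125),70) for u,v in cs]; print(np.array(W))
for i in range(4):
    e=W[(i+1)%4]-W[i]; print(np.linalg.norm(e),np.degrees(np.arctan2(e[1],e[0])))
# calibrator y axis from bottom edge etc.
print('center',np.mean(W,0))
print('adapter',[at_z('top',r['location'],70) for r in manip.place_of('top','adapter')[:1]])
E
```

```text
top (np.float64(230.98999020781199), np.float64(185.8188445218148)) [597.45 181.4   71.5 ] 76
scene (np.float64(364.4602256699577), np.float64(224.3478138222849)) [601.49 181.02  71.5 ] 59
tri [597.8  181.79  68.85] 0.07259512073998178
[[681.03 324.05  70.  ]
 [702.42 127.78  70.  ]
 [532.68 105.47  70.  ]
 [512.2  304.73  70.  ]]
197.43437050524585 -83.77878319310031
171.2071638597701 -172.51089677125125
200.31083275754384 95.86798778023665
169.932803423453 6.529943152777642
center [607.08 215.51  70.  ]
adapter [array([540.02, 270.4 ,  70.  ])]
```

The calibrator's yaw is about 6.5°, and the pad is at about (598,181), which matches the prediction from the deck corners (596,179). I'll turn the tool so its x axis runs along the calibrator's +y (−75° about tool z, within the joint 6 range) and close the jaws.

Request:
arm_command:
  moves:
    - [[0,0,0],[0,0,-8.4]]
    - [[0,0,0],[0,0,-8.4]]
    - [[0,0,0],[0,0,-8.4]]
    - [[0,0,0],[0,0,-8.4]]
    - [[0,0,0],[0,0,-8.4]]
  jaw: 0

```text
t: 1.05
eef_pos: [225.3, -583.1, 242.6]
tcp_rot: [2.66, 1.671, -0.0]
wrist_force: [-0.3, -0.5, -0.2]
grip_width: 0.146
```

Request:
arm_command:
  moves:
    - [[0,0,0],[0,0,-8.4]]
    - [[0,0,0],[0,0,-8.4]]
    - [[0,0,0],[0,0,-8.4]]
    - [[0,0,0],[0,0,-8.4]]
    - [[0,0,0],[0,0,0]]

```text
t: 1.55
eef_pos: [225.4, -583.2, 242.9]
tcp_rot: [2.047, 2.382, -0.001]
wrist_force: [0.4, -0.1, 0.6]
grip_width: -0.003
```

```bash
cat > st.py <<'E'
from h import *
import sys
from scipy.spatial.transform import Rotation as Ro
np.set_printoptions(precision=2,suppress=True)
o=manip.get_obs(); R=Ro.from_rotvec(o['tcp_rot']).as_matrix()
t=np.array([float(a) for a in sys.argv[1:4]])
yaw=np.radians(96.5); x=np.array([np.cos(yaw),np.sin(yaw),0]); z=np.array([0,0,-1.]); G=np.c_[x,np.cross(z,x),z]
print(o['t'],o['eef_pos'],'q',o['q'],'F',o['wrist_force'],'w',o['grip_width'])
print('shift cm',R.T@(t-o['eef_pos'])/10,'turn deg',np.degrees(Ro.from_matrix(R.T@G).as_rotvec()))
E
python3 st.py 598 181 242
```

```text
1.55 [ 225.36 -583.21  242.89] q [-1.31  0.28 -0.03  1.27  0.    0.11] F [ 0.4  -0.06  0.55] w -0.0025894454980499356
shift cm [69.95 48.33  0.03] turn deg [0.01 0.06 2.14]
```

Request:
arm_command:
  moves:
    - [[4.0,2.8,0],[0,0,2.1]]
    - [[4.0,2.8,0],[0,0,0]]
    - [[4.0,2.8,0],[0,0,0]]
    - [[4.0,2.8,0],[0,0,0]]
    - [[4.0,2.8,0],[0,0,0]]

```text
t: 2.05
eef_pos: [343.2, -369.6, 241.9]
tcp_rot: [2.122, 2.309, -0.005]
wrist_force: [0.8, -0.3, 0.1]
grip_width: 0.001
```

Request:
arm_command:
  moves:
    - [[4.0,2.8,0],[0,0,0]]
    - [[4.0,2.8,0],[0,0,0]]
    - [[4.0,2.8,0],[0,0,0]]
    - [[4.0,2.8,0],[0,0,0]]
    - [[4.0,2.8,0],[0,0,0]]

```text
t: 2.55
eef_pos: [469.6, -153.6, 242.6]
tcp_rot: [2.142, 2.283, -0.003]
wrist_force: [0.8, -0.7, 0.2]
grip_width: 0.001
```

```bash
python3 st.py 598 181 242
```

```text
2.55 [ 469.61 -153.57  242.6 ] q [-0.44  0.04 -0.31  1.22 -0.01  1.06] F [ 0.83 -0.75  0.24] w 0.0008917797519078503
shift cm [32.57 14.95 -0.16] turn deg [ 0.33  0.56 -2.84]
```

Request:
arm_command:
  moves:
    - [[4.3,2.0,0],[0,0,-2.8]]
    - [[4.3,2.0,0],[0,0,0]]
    - [[4.3,2.0,0],[0,0,0]]
    - [[4.3,2.0,0],[0,0,0]]
    - [[4.3,2.0,0],[0,0,0]]

```text
t: 3.05
eef_pos: [552.3, 79.8, 243.0]
tcp_rot: [2.1, 2.314, 0.001]
wrist_force: [1.6, -1.2, 0.4]
grip_width: -0.003
```

```bash
python3 st.py 598 181 130
```

```text
3.05 [552.29  79.83 243.  ] q [ 0.03  0.15 -0.18  1.23 -0.01  1.51] F [ 1.55 -1.23  0.4 ] w -0.0030404258128714093
shift cm [ 9.76  5.4  11.25] turn deg [ 0.67  0.7  -0.94]
```

Request:
arm_command:
  moves:
    - [[4.0,2.2,2.0],[0.7,0.7,-0.9]]
    - [[3.0,1.7,2.5],[0,0,0]]
    - [[2.0,1.1,2.5],[0,0,0]]
    - [[0.5,0.3,2.0],[0,0,0]]
    - [[0,0,1.0],[0,0,0]]

```text
t: 3.55
eef_pos: [601.3, 190.7, 144.3]
tcp_rot: [2.097, 2.332, 0.015]
wrist_force: [-0.0, -0.1, 1.0]
grip_width: 0.0
```

```bash
python3 st.py 598 181 100; python3 - <<'E'
from h import *
for c in ['top','scene']:
    im=manip.snapshot(c); save(im,c+'1.png')
a=cv2.imread('pics/top1.png')[125:245,165:295]; b=cv2.imread('pics/scene1.png')[135:275,300:460]
cv2.imwrite('pics/z1.png',np.hstack([cv2.resize(a,(390,360),interpolation=2),cv2.resize(b,(410,360),interpolation=2)]))
E
```

```text
3.55 [601.31 190.7  144.34] q [ 0.2   0.34 -0.15  1.07  0.    1.67] F [-0.   -0.08  0.99] w 0.00035633338892967966
shift cm [-0.94 -0.48  4.43] turn deg [ 0.63 -0.11 -0.43]
```

View pics/z1.png

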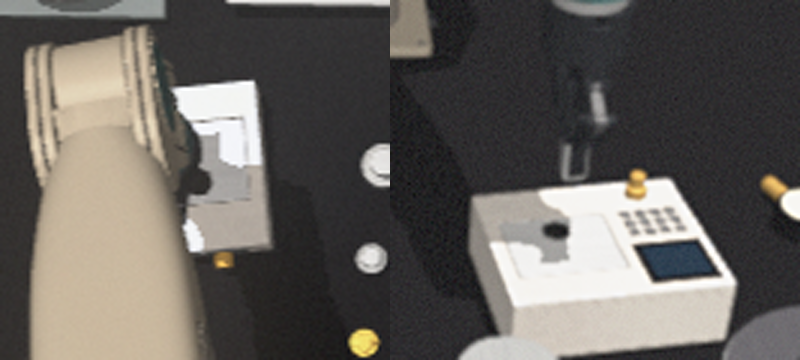

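The scene view shows the closed fingertip above the pad at about (372,205), with the pad at (364,224). Next I correct sideways and descend.

Request:
arm_command:
  moves:
    - [[-0.9,-0.4,1.0],[0.6,0,-0.4]]
    - [[0,0,2.0],[0,0,0]]
    - [[0,0,1.0],[0,0,0]]
    - [[0,0,0.5],[0,0,0]]
    - [[0,0,0],[0,0,0]]

```text
t: 4.15
eef_pos: [599.6, 174.9, 102.4]
tcp_rot: [2.1, 2.334, 0.006]
wrist_force: [0.0, 0.1, 0.0]
grip_width: -0.002
```

```bash
python3 st.py 598 181 85.5; python3 - <<'E'
from h import *
o=manip.get_obs(); print(proj('scene',o['eef_pos']-[0,0,11]))
im=manip.snapshot('scene'); save(im,'scene2.png')
b=cv2.imread('pics/scene2.png')[165:265,320:420]
cv2.imwrite('pics/z2.png',cv2.resize(b,(600,600),interpolation=2))
E
```

```text
4.15 [599.59 174.93 102.4 ] q [ 0.18  0.37 -0.2   0.99  0.    1.65] F [0.03 0.08 0.02] w -0.0018567382424413352
shift cm [ 0.62 -0.1   1.69] turn deg [ 0.25 -0.03 -0.46]
[362.46389116 217.15016651]
```

View pics/z2.png

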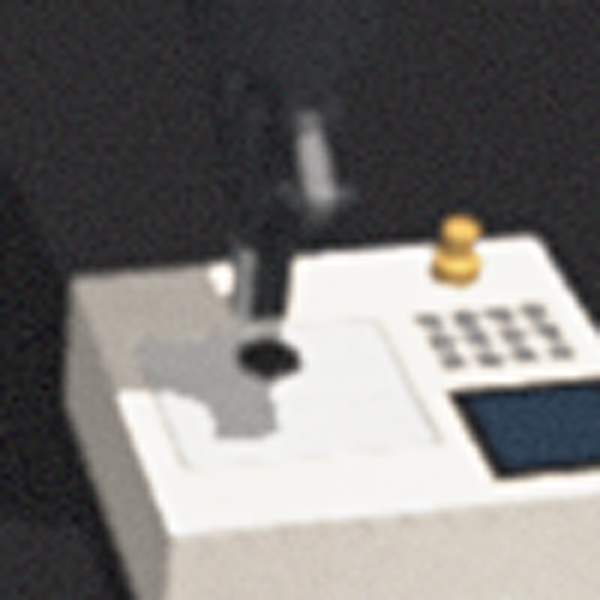

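Request:
arm_command:
  moves:
    - [[0.6,-0.1,0.6],[0,0,-0.4]]
    - [[0,0,0.4],[0,0,0]]
    - [[0,0,0],[0,0,0]]

```text
t: 4.5
eef_pos: [599.8, 181.5, 94.3]
tcp_rot: [2.089, 2.339, 0.011]
wrist_force: [-0.2, -0.6, -0.3]
grip_width: -0.0
```

```bash
python3 st.py 598 181 82.5
```

```text
4.5 [599.77 181.53  94.29] q [ 0.19  0.38 -0.21  0.97  0.    1.65] F [-0.19 -0.58 -0.28] w -0.00029664623622574217
shift cm [-0.03 -0.19  1.18] turn deg [ 0.51 -0.05 -0.03]
```

Request:
arm_command:
  moves:
    - [[0,-0.15,0.4],[0.5,0,0]]
    - [[0,0,0.3],[0,0,0]]
    - [[0,0,0],[0,0,0]]

```text
t: 4.8
eef_pos: [598.5, 181.9, 87.1]
tcp_rot: [-2.091, -2.344, -0.001]
wrist_force: [0.7, 0.5, -0.5]
grip_width: 0.002
```

Request:
arm_command:
  moves:
    - [[0,0,0.1],[0,0,0]]
    - [[0,0,0.1],[0,0,0]]
    - [[0,0,0],[0,0,0]]

```text
t: 5.1
eef_pos: [598.5, 181.9, 84.8]
tcp_rot: [-2.091, -2.344, -0.001]
wrist_force: [-0.2, 0.1, -0.2]
grip_width: 0.005
```

```bash
python3 st.py 598 181 82.5
```

```text
5.1 [598.47 181.87  84.81] q [ 0.19  0.4  -0.21  0.96  0.    1.65] F [-0.24  0.09 -0.17] w 0.005448751227190463
shift cm [-0.08 -0.06  0.23] turn deg [-0.   -0.05  0.01]
```

Request:
arm_command:
  moves:
    - [[0,0,0.1],[0,0,0]]
    - [[0,0,0],[0,0,0]]

```text
t: 5.3
eef_pos: [598.6, 181.9, 83.8]
tcp_rot: [-2.092, -2.344, -0.001]
wrist_force: [0.4, 0.5, -0.0]
grip_width: -0.006
```

Request:
arm_command:
  moves:
    - [[0,0,0.1],[0,0,0]]
    - [[0,0,0],[0,0,0]]

```text
t: 5.5
eef_pos: [598.8, 181.9, 83.2]
tcp_rot: [-2.092, -2.344, -0.002]
wrist_force: [-0.6, 0.6, 0.3]
grip_width: 0.005
```

Request:
arm_command:
  moves:
    - [[0,0,0.1],[0,0,0]]
    - [[0,0,0],[0,0,0]]

```text
t: 5.7
eef_pos: [598.8, 181.9, 82.9]
tcp_rot: [-2.092, -2.344, -0.002]
wrist_force: [-1.3, -0.4, 1.5]
grip_width: 0.001
```

Contact is at TCP z of about 83.5, close to the nominal 82.5. I'll keep pressing in small steps.

Request:
arm_command:
  moves:
    - [[0,0,0.15],[0,0,0]]

```text
t: 5.8
eef_pos: [598.8, 181.9, 81.9]
tcp_rot: [2.092, 2.344, 0.002]
wrist_force: [-2.0, -0.5, 3.9]
grip_width: -0.002
```

Request:
arm_command:
  moves:
    - [[0,0,0.15],[0,0,0]]

```text
t: 5.9
eef_pos: [598.8, 181.9, 80.7]
tcp_rot: [2.092, 2.344, 0.002]
wrist_force: [-1.7, -0.9, 4.9]
grip_width: 0.004
```

Request:
arm_command:
  moves:
    - [[0,0,0.15],[0,0,0]]

```text
t: 6.0
eef_pos: [598.8, 181.9, 79.4]
tcp_rot: [2.092, 2.344, 0.002]
wrist_force: [-1.8, -0.4, 5.5]
grip_width: 0.001
```

Request:
arm_command:
  moves:
    - [[0,0,0.08],[0,0,0]]

```text
t: 6.1
eef_pos: [598.8, 181.9, 78.6]
tcp_rot: [2.092, 2.344, 0.002]
wrist_force: [-2.3, -0.6, 4.9]
grip_width: 0.001
```

Request:
arm_command:
  moves:
    - [[0,0,0.08],[0,0,0]]

```text
t: 6.2
eef_pos: [598.8, 181.9, 77.8]
tcp_rot: [2.092, 2.344, 0.002]
wrist_force: [-2.4, 0.8, 5.4]
grip_width: -0.0
```

The force dipped at z of about 78.6, which may be the latch letting go. I'll go 0.5 mm deeper so the press is past 5 mm even at nominal contact height. That stays short of the stop.

Request:
arm_command:
  moves:
    - [[0,0,0.05],[0,0,0]]

```text
t: 6.3
eef_pos: [598.8, 181.9, 77.3]
tcp_rot: [2.092, 2.344, 0.002]
wrist_force: [-2.2, -1.1, 4.8]
grip_width: 0.001
```

```bash
python3 st.py 598 181 77
```

```text
6.3 [598.75 181.88  77.32] q [ 0.19  0.4  -0.22  0.95  0.    1.65] F [-2.16 -1.11  4.78] w 0.0008815771715135115
shift cm [-0.08 -0.08  0.03] turn deg [ 0.07 -0.04  0.01]
```

Request:
arm_command:
  moves:
    - [[0,-1.5,-4.5],[0,0,0]]
    - [[0,-3.5,-3.5],[0,0,0]]
    - [[0,-4.0,-3.0],[0,0,0]]
    - [[0,-4.0,-3.0],[0,0,0]]
    - [[0,-4.0,-2.0],[0,0,0]]

```text
t: 6.8
eef_pos: [429.0, 162.0, 234.6]
tcp_rot: [-2.092, -2.34, 0.003]
wrist_force: [-0.5, 1.3, 1.0]
grip_width: -0.005
```

```bash
python3 st.py 450 160 240; python3 - <<'E'
from h import *
for c in ['top','scene']:
    im=manip.snapshot(c); save(im,c+'3.png')
a=cv2.imread('pics/top3.png')[125:245,165:295]; b=cv2.imread('pics/scene3.png')[135:275,300:460]
cv2.imwrite('pics/z3.png',np.hstack([cv2.resize(a,(390,360),interpolation=2),cv2.resize(b,(410,360),interpolation=2)]))
E
```

```text
6.8 [428.97 161.99 234.58] q [ 0.22 -0.01 -0.38  1.21  0.    1.68] F [-0.46  1.28  0.97] w -0.005165571243432726
shift cm [-0.43  2.07 -0.55] turn deg [-0.18 -0.04 -0.11]
```

View pics/z3.png

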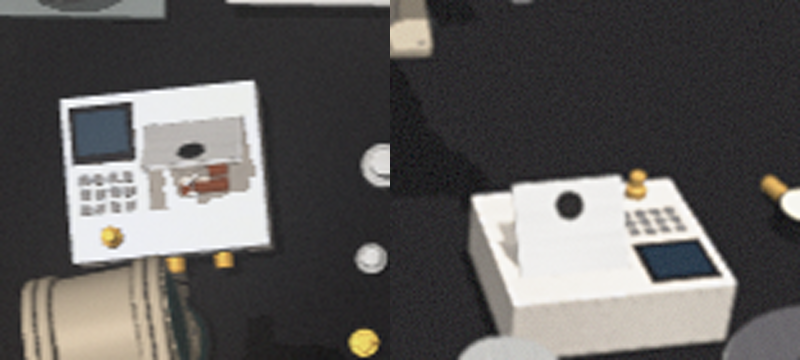

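The hatch is open: the cells show in the top view and the pad faces +x in the scene view. The arm stays clear now for more than 3 s.

Request:
arm_command:
  moves:
    - [[0,0,0],[0,0,0]]
    - [[0,0,0],[0,0,0]]
    - [[0,0,0],[0,0,0]]
    - [[0,0,0],[0,0,0]]
    - [[0,0,0],[0,0,0]]

```text
t: 7.4
eef_pos: [428.6, 162.0, 232.3]
tcp_rot: [-2.091, -2.34, 0.004]
wrist_force: [-0.4, 0.2, 0.6]
grip_width: 0.001
```

Request:
arm_command:
  moves:
    - [[0,0,0],[0,0,0]]
    - [[0,0,0],[0,0,0]]
    - [[0,0,0],[0,0,0]]
    - [[0,0,0],[0,0,0]]
    - [[0,0,0],[0,0,0]]

```text
t: 7.9
eef_pos: [429.1, 162.0, 231.0]
tcp_rot: [-2.091, -2.338, 0.008]
wrist_force: [0.2, -0.4, -0.5]
grip_width: -0.002
```

Request:
arm_command:
  moves:
    - [[0,0,0],[0,0,0]]
    - [[0,0,0],[0,0,0]]
    - [[0,0,0],[0,0,0]]
    - [[0,0,0],[0,0,0]]
    - [[0,0,0],[0,0,0]]

```text
t: 8.4
eef_pos: [429.1, 162.0, 231.3]
tcp_rot: [-2.091, -2.339, 0.007]
wrist_force: [-0.1, 0.8, -0.2]
grip_width: 0.002
```

Request:
arm_command:
  moves:
    - [[0,0,0],[0,0,0]]
    - [[0,0,0],[0,0,0]]
    - [[0,0,0],[0,0,0]]
    - [[0,0,0],[0,0,0]]
    - [[0,0,0],[0,0,0]]

```text
t: 8.9
eef_pos: [429.1, 162.0, 231.3]
tcp_rot: [-2.091, -2.339, 0.007]
wrist_force: [-0.3, -0.0, 0.2]
grip_width: -0.001
```

Request:
arm_command:
  moves:
    - [[0,0,0],[0,0,0]]
    - [[0,0,0],[0,0,0]]
    - [[0,0,0],[0,0,0]]
    - [[0,0,0],[0,0,0]]
    - [[0,0,0],[0,0,0]]

```text
t: 9.4
eef_pos: [429.1, 162.0, 231.3]
tcp_rot: [-2.091, -2.339, 0.007]
wrist_force: [-0.6, -0.3, -0.4]
grip_width: 0.003
```

Request:
arm_command:
  moves:
    - [[0,0,0],[0,0,0]]
    - [[0,0,0],[0,0,0]]
    - [[0,0,0],[0,0,0]]
    - [[0,0,0],[0,0,0]]
    - [[0,0,0],[0,0,0]]

```text
t: 9.9
eef_pos: [429.1, 162.0, 231.3]
tcp_rot: [-2.091, -2.339, 0.007]
wrist_force: [-0.2, 0.6, 0.4]
grip_width: -0.001
```

Request:
arm_command:
  moves:
    - [[0,0,0],[0,0,0]]
    - [[0,0,0],[0,0,0]]
    - [[0,0,0],[0,0,0]]
    - [[0,0,0],[0,0,0]]
    - [[0,0,0],[0,0,0]]

```text
t: 10.4
eef_pos: [429.1, 162.0, 231.3]
tcp_rot: [-2.091, -2.339, 0.007]
wrist_force: [0.1, 0.3, 1.1]
grip_width: 0.003
```

```bash
python3 st.py 450 160 240; python3 - <<'E'
from h import *
for c in ['top','scene']:
    im=manip.snapshot(c); save(im,c+'4.png')
    for r in manip.place_of(c,'battery_hatch_edge')[:1]: print(c,r, at_z(c,r['location'],150))
    # expected edge middle when open: calib (47-84cos1.25, -35, 150)
    th=np.radians(6.5); R=np.array([[np.cos(th),-np.sin(th)],[np.sin(th),np.cos(th)]])
    e=np.array([608,217])+R@np.array([47-84*np.cos(1.25),-35]); print('expected',e,proj(c,[*e,150]))
a=cv2.imread('pics/top4.png'); b=cv2.imread('pics/scene4.png')
cv2.imwrite('pics/z4.png',cv2.resize(np.vstack([a[60:300],b[150:390]]),(672,576)))
E
```

```text
10.4 [429.09 162.01 231.32] q [ 0.22 -0.01 -0.38  1.21  0.    1.68] F [0.13 0.31 1.1 ] w 0.002781454338689588
shift cm [-0.43  2.05 -0.88] turn deg [-0.35 -0.03 -0.09]
top {'location': [222.8, 165.1], 'score': 0.81} [647.31902831 196.48926112 150.        ]
expected [632.34317402 184.5471137 ] [226.7599393 170.2609543]
scene {'location': [372.5, 207.4], 'score': 0.78} [646.59109313 185.36912283 150.        ]
expected [632.34317402 184.5471137 ] [371.03361762 203.93871428]
```

View pics/z4.png

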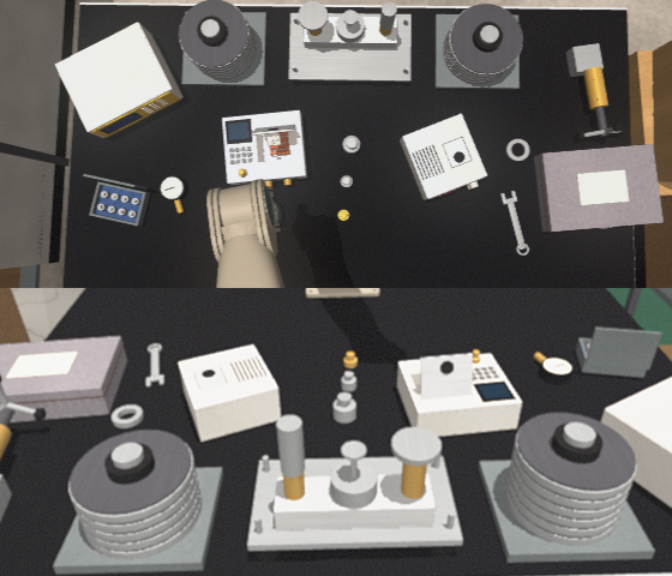

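```bash
python3 - <<'E'
from h import *
th=np.radians(6.5); R=np.array([[np.cos(th),-np.sin(th)],[np.sin(th),np.cos(th)]])
out=[]
for c,(x0,y0) in {'top':(195,140),'scene':(325,180)}.items():
    im=cv2.resize(cv2.imread(f'pics/{c}4.png')[y0:y0+75,x0:x0+70],(392,420),interpolation=2)
    for a,col in ((1.25,(0,0,255)),(1.0,(255,0,0))):
        pts=[]
        for y in (-85,15):
            e=np.array([607.5,216.5])+R@np.array([47-84*np.cos(a),y]); p=proj(c,[*e,70+84*np.sin(a)]); pts.append(tuple(int(v) for v in ((p-[x0,y0]+.5)*5.6)))
        cv2.line(im,pts[0],pts[1],col,1)
    out.append(im)
cv2.imwrite('pics/z5.png',np.hstack(out))
E
```

```text
(no output)
```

View pics/z5.png

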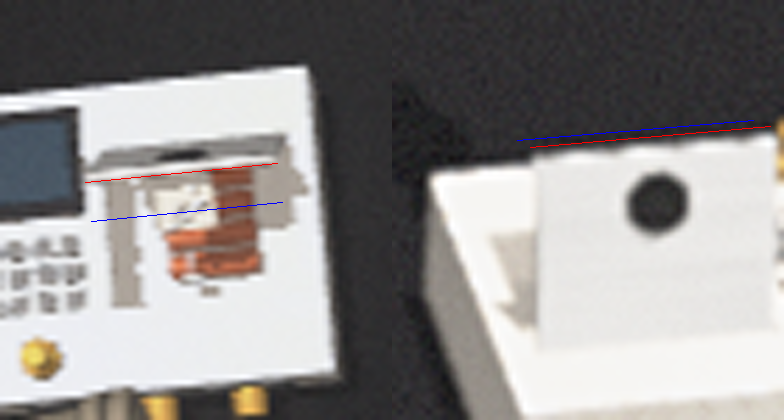

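The free edge lies on the 1.25 rad line, so the hatch is fully open and has stayed open. I'll compare the loose things against the first picture, then hand in.

```bash
python3 - <<'E'
from h import *
a=cv2.imread('pics/scene0.png');b=cv2.imread('pics/scene4.png')
for n,(x0,y0,x1,y1) in dict(weights=(275,195,305,265),fuse=(155,205,195,240),gauge=(440,200,485,230),wrench=(115,190,145,235),spacer=(88,243,125,270),adapter=(388,200,405,213)).items():
    d=cv2.absdiff(cv2.GaussianBlur(a,(3,3),0)[y0:y1,x0:x1],cv2.GaussianBlur(b,(3,3),0)[y0:y1,x0:x1]).max(2); print(n,d.max(),(d>40).sum())
o=manip.get_obs(); print(o['t'],o['wrist_force'])
manip.job_done()
E
```

```text
weights 18 0
fuse 17 0
gauge 16 0
wrench 19 0
spacer 19 0
adapter 136 38
10.6 [-0.30132796 -0.09676043 -0.51032511]
the job is handed in; nothing more can be done
```

The battery hatch is open and the job is handed in, at about 10.6 s of the 38 s allowed.

- **Press:** I pressed the rubber pad once with closed fingertips, about 5 to 6 mm deep. The largest upward force I read was 5.5 N, short of the end stop. The force gave no clear sign of the latch letting go, only a small dip, so I went 0.5 mm deeper to be sure.
- **Opening:** I backed off up and to the front, and the hatch sprang open. I then stayed clear for about 3.6 s. In both cameras its free edge then lay close to where the 1.25 rad stop should put it, and the wrist force was about zero.
- **Disagreement on the edge:** The network put the hatch edge about 14 mm from the expected spot. I relied on the overlay drawn on the pictures instead.
- **Other things:** Compared with the first picture, the weights, coupling, gauge, wrench, spacer and fuse hatch show no change.
- **Adapter check:** This one flagged a change in the scene view, probably because the raised hatch now overlaps that spot in the picture. Just after the hatch opened, the top view showed the adapter where it was before.

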